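Prove the stop button, load a capacitor and hold the test press closed

ROBOT

A 6-joint arm with a two-finger parallel gripper is mounted at the origin on a cart in front of the work surface, level with it; the furniture and walls round the work are solid. World frame = base frame: x ahead of the robot, y to its left, z up, the work surface at z = 0. Lengths are in m, angles in degrees, forces in N, time in s.
With the tool pointing down it reaches from about 0.3 to 0.75 m from the base axis. Payload 8.5 kg.
Tool frame: the origin (TCP) lies midway between the tips of the shut fingers; the grasp point (between the pads) lies 19 mm behind it (env.tcp_to_grasp is the z of the grasp point in the tool frame, in m); z points along the fingers, y is the line along which they close (so a half turn about z gives the same grasp; the last joint's range is limited). The gripper opens to 85 mm and grips with 20 to 120 N. Pads are 22 mm wide; open, the fingers measure 114 mm over their backs; the gripper's body (76 mm by 85 mm) begins 54 mm behind the grasp point. The pads swing forward as they close: fully open they stand 13 mm farther back than shut.
Start: joints at [-12.336, 21.807, 74.336, -0, 83.858, -12.336], TCP at [0.55, 0, 0.202] pointing down, gripper open.
Joint ranges: [-178.18, 178.18], [-50.72, 133.34], [12.68, 142.11], [-81.47, 261.47], [9.98, 163.14], [-165.26, 165.26]. Speed limits (degrees/s): [136.94, 136.94, 180, 180, 180, 180].

INTERFACE

Orientations are given as a 3x3 rotation matrix whose columns are the frame's x, y, z axes.
In Python, from rig import env, imaging, job, models gives the robot as it stands. The module is installed in compiled form; this text tells all that it offers.
- The arm moves only by the tool jog_arm, never from a script. Its argument "plan" is text: rows parted by semicolons, each of 7 numbers parted by spaces: the turn, a rotation vector about the tool's x, y, z in degrees, then the shift along the tool's x, y, z in cm, then the closure in counts, from 0 (fully open) to 255 (shut). In form: rx ry rz x y z claw; .... A call has 1 to 10 rows; each row shifts and turns the commanded pose from where the row before left it, along the tool's axes as they then stand; what a row does not reach is not made up. A row lasts 1/12 s, in which the tool goes at most 41.7 mm and 7.16 degrees, less where a joint would pass 70% of its speed; a pose out of reach is approached as far as the arm can. A call with a gripper value outside its range is refused whole. The fingers move at their own pace and stop on an object; "grip_force" is the grip in N (left out, the last holds). Time passes only in rows, so rows that do not move let the fingers close. It gives the time, the measured TCP pose, the force, the opening and the grip force at its end, in the units of the state.
- env.observe(): the state, without advancing time (a new reading comes with each control period).
- imaging.get_image(name): name is "scene" or "side" or "wrist"; returns a dict with "pixels" (480x640x3 uint8, red, green, blue), "depth" (480x640 float32, m along the optical axis (not along the pixel's ray), 0 where there is no reading), "fov_y" (degrees; the focal length in pixels is half the picture's height over the tangent of half this angle, whatever the lens; pixels are square), "cx", "cy" (the principal point, pixels), "world_from_camera" (4x4, takes a point from camera to world coordinates). Camera axes: x right, y down, z forward; pixel columns grow to the right and rows downward; lengths in m; the calibration is good to about 2 mm. A picture is of the moment at which its call begins.
- job.close_job(): hands the job in; it is judged then, once.
Trained networks look in the newest picture that a camera, given by its name, has taken for a name from the list of things; names that differ only in an ending like _2 or _b are one class to them, and where a whole thing is asked for, a point or a joint stands for the part that bears it (a point fixed in the world has none). Each returns a list of dicts, best first, with "confidence" (0 to 1); they miss things now and then, are a little off and sometimes report something else, mostly with a low value. They report only what shows in the picture. A call takes as long as a camera call.
- models.outline_of(camera, query): "region" (480x640 bool, what is visible of it) and "bbox" ([centre column, centre row, width, height] in pixels, round what is visible of it).
- models.tip_of(camera, query): "at" ([column, row] in pixels: a listed point, or the origin of a listed thing).
The state is a dict: "time_s": time; "q": joint angles; "qvel": joint speeds; "joint_efforts": joint torques, N m; "position": TCP position; "tool_rot": TCP orientation; "ft_force": force on the tool from outside, world axes, zero at the start; "wrist_torque": the same for the moment, N m; "grip_width": finger opening in m; "gripper_force": force on a finger pad.
Only numpy, scipy, OpenCV 4.12 (cv2) and the standard library are available. Lean on these libraries where they do the work, as an engineer would, in place of code of your own. Each camera call takes 0.05 s, during which the arm holds its last target. There are 200 camera calls.

TASK

Put a capacitor on insulation test. First prove the stop: push the mushroom head of the stop box straight down until it latches, then twist it clockwise until it springs back up. Then stand the loose capacitor upright, studs up, fully down in the cup of the test press, let go of it, and pull the press arm down by its grip bar until the arm is level and the capacitor's studs push its sprung contact pad about halfway in; finish while still holding the arm there, with the other things on the bench left where they are.

Things in the scene. Friction and masses are not known exactly. Their poses are not given: they have to be found in the camera images.
- stop_box: Grey stop box fixed to the bench, 76 x 76 mm and 50 mm tall, with a black ribbed mushroom head in the middle of its top. Origin: centre of its underside on the bench, z up.
- stop_top (a point): Centre of the crown of the mushroom head; moves down and turns with it. The head is round, 40 mm across and 25 mm tall (straight sides from 3 to 18 mm above its underside), its crown 90 mm above the bench when up. Under it is only a 35 mm wide collar, 6 mm high, so fingers may reach down round the head to just above the box top (50 mm above the bench).
- stop_plunger (a joint): How far the mushroom head is pushed down, m. 0 = up (sprung, 1.5 N at first). It latches at 0.0076 and ends at 0.0095, with 3 to 4 N all the way; push it to its end. Let go, a latched head stays at 0.0076.
- stop_head (a joint): Twist of the mushroom head, rad, growing clockwise seen from above, 0 to 0.9, light return spring (0.05 N m). A latched head is freed by twisting it past about 0.4 (0.6 to 0.8 is safe) and then springs up by itself unless the fingers still grip it; let go, it slowly turns back to 0.
- press: Test press fixed to the bench: a 190 x 104 mm grey plate (top 18 mm above the bench) with a flared aluminium cup, a hinge block 105 mm from the cup and a two-sided arm that stands open. Origin: on the bench under the centre of the cup; x points from the cup to the hinge block (the arm's bar comes down on the -x side), z up.
- nest (a point): Centre of the cup's inner floor, 22 mm above the bench. The cup is 40 mm wide inside, its rim flares to 50 mm inside and 58 mm outside and stands 12 mm above this floor.
- press_hinge (a point): Middle of the arm's hinge axis, 84 mm above the bench and 105 mm from the cup's axis in the press's +x; the axis runs along the press's y. The clevis block round it is 34 mm long and reaches 17 mm above the axis.
- contact_arm (a joint): Angle the arm has been pulled down, rad. 0 = open, standing up and leaning 0.18 rad back from the cup; 1.75 = level over the cup; its end is at 1.83. A spring always swings it open again (2 N at the bar when open, 3 N when level, 7 to 8 N with the contact pressed).
- grip_bar (a point): Middle of the arm's rubber grip bar: round, 14 mm thick, along the press's y, 73 mm free between the arm's two side bars, 175 mm from the hinge axis. Open it is about 256 mm above the bench, level 84 mm, at x = -70 mm of the press. The black cross-head (top 22 mm above the arm's middle line) with the contact sits 70 mm from the bar on the hinge side, its edge 54 mm from the bar.
- contact (a joint): How far the contact pad is pushed into the arm, m. 0 = out, 0.012 = its end. With the capacitor seated the pad meets the studs about 0.06 rad before level and is in by 0.006 when the arm is level. Spring 3 N at 0, 6.6 N at 0.006, 10 N at its end.
- contact_pad (a point): Centre of the underside of the round brass contact pad, 31 mm across, under the arm's cross-head, 105 mm from the hinge axis and, when out, 10 mm below the arm's middle line.
- cell: The loose capacitor: a brown upright can, 34 mm round, 50 mm tall, with two brass studs on top (58 mm in all), about 0.08 kg. Origin: centre of its underside, z up towards the studs. Grip it round the can. Behind it and the press stand bench supplies (160 mm tall beyond the line from x 0.52, y 0.11 to x 0.60, y 0.50; 340 mm beyond x 0.62): travel in front of them, over the open arm.

How it is judged (in metres and radians):
On the way, in this order (a step that is already met when the one before it is completed fails the run):
1. the mushroom head is pushed down until it latches ((value of joint stop_plunger above 0.0078 m or (value of joint stop_plunger above 0.0058 m and contact force between each of the fingers, the arm and stop_box below 0.1 N))), for 0.2 s.
2. the latched head is twisted clockwise (value of joint stop_head above 0.3 rad).
3. the head has sprung back up (value of joint stop_plunger below 0.0015 m), for 0.2 s.
4. the capacitor stands in the cup, let go (horizontal distance between cell and nest below 0.005 m and z of cell in the frame of nest between -0.003 and 0.003 m and angle between cell's own z axis and vertical below 0.06 rad and contact force between the fingers and cell below 0.1 N and linear speed of cell below 0.02 m/s), for 0.2 s.
At the end, for the whole second after the job is handed in: The mushroom head is up; the capacitor stands upright on the cup's floor (within 5 mm of its centre, 3 mm of its floor, 0.06 rad), let go; the robot holds the arm so that the contact pad presses on the studs (over 2.5 N), steadily pushed in by 3 to 9.5 mm of its 12 mm (value of joint stop_plunger below 0.0015 m and horizontal distance between cell and nest below 0.005 m and z of cell in the frame of nest between -0.003 and 0.003 m and angle between cell's own z axis and vertical below 0.06 rad and contact force between the fingers and cell below 0.1 N and value of joint contact between 0.003 and 0.0095 m and contact force between contact and cell above 2.5 N and velocity of joint contact between -0.005 and 0.005 m/s and contact force between any of the fingers, the arm and contact_arm above 1 N); the arm keeps its last pose, push and grip.
It fails at once if the capacitor is tipped over (angle between cell's own z axis and vertical above 0.6 rad).
It fails at once if another thing on the bench is moved (distance of any of spool, cutters, tape, stick, tweezers, plug, strap from where it was at the start of the episode above 0.02 m).
It also fails if it takes over 70 s, if anything falls off the work surface, if the arm or the gripper's body presses on something with over 40 N, if the wrist force passes 120 N, or if a joint passes its speed limit or range.

## Working session

There is one attempt and no reset: what is moved stays moved. The work goes in short steps, Python scripts to look and compute and a tool call to move; the robot and the scene stay as the last step left them, time stands still between calls to the robot, and variables do not carry over. Pictures are saved under pics/ and viewed, at most 13 in all, crops included, and the job is handed in when it is done.

Besides the shell and the picture viewer there is one more tool, called after "Emit:" as name(argument=value, ...) on one line, values as JSON. jog_arm: Moves the arm, as the interface text tells. Its arguments: {"type":"object","properties":{"plan":{"type":"string"},"grip_force":{"type":"number"}},"required":["plan"]}

```bash
mkdir -p pics; cat > h.py <<'E'
import numpy as np, cv2
from rig import env, imaging, job, models
def world(im,px,z=None,d=None):
    f=240/np.tan(np.radians(im["fov_y"])/2); T=np.array(im["world_from_camera"])
    r=np.array([(px[0]-im["cx"])/f,(px[1]-im["cy"])/f,1.])
    R=T[:3,:3]@r
    if z is not None: return T[:3,3]+R*(z-T[2,3])/R[2]
    if d is None:
        d=im["depth"][int(round(px[1])),int(round(px[0]))]
    return T[:3,3]+R*d
def cloud(im,mask):
    f=240/np.tan(np.radians(im["fov_y"])/2); T=np.array(im["world_from_camera"])
    v,u=np.nonzero(mask&(im["depth"]>0)); d=im["depth"][v,u]
    p=np.c_[(u-im["cx"])/f*d,(v-im["cy"])/f*d,d]
    return p@T[:3,:3].T+T[:3,3]
E
cat > a.py <<'E'
from h import *
np.set_printoptions(precision=4,suppress=True)
for c in ["scene","side"]:
    im=imaging.get_image(c); cv2.imwrite(f"pics/{c}0.png",im["pixels"][:,:,::-1])
    print(c,np.array(im["world_from_camera"])[:3,3])
    for q,z in [("stop_top",.09),("nest",.022),("press_hinge",.084),("grip_bar",.256),("cell",0),("press",0),("stop_box",0)]:
        for r in models.tip_of(c,q)[:2]:
            print(q,round(r["confidence"],2),np.round(r["at"],1),"plane",world(im,r["at"],z))
    for q in ["stop_top","cell"]:
        for r in models.outline_of(c,q)[:1]:
            p=cloud(im,r["region"]); print("out",q,r["confidence"],r["bbox"],np.percentile(p,[2,50,98],axis=0).round(4).tolist())
E
python3 a.py
```

```text
scene [-0.2599 -0.5983  0.6897]
nest 0.7 [267.9 294.8] plane [0.4359 0.248  0.022 ]
press_hinge 0.72 [305.3 288.2] plane [0.4423 0.1381 0.084 ]
grip_bar 0.78 [317.3 213.5] plane [0.4427 0.1086 0.256 ]
grip_bar 0.35 [265.6 303.6] plane [ 0.1749 -0.0641  0.256 ]
cell 0.66 [245.8 277. ] plane [0.4723 0.3721 0.    ]
press 0.95 [264.  306.9] plane [0.4205 0.2434 0.    ]
stop_box 0.56 [413.3 354.1] plane [ 0.5228 -0.0791  0.    ]
out stop_top 0.83 [417.4, 320.5, 24.9, 18.8] [[0.5045, -0.0999, 0.0677], [0.5152, -0.0858, 0.0838], [0.5367, -0.0671, 0.0892]]
out cell 0.62 [247.2, 268.4, 20.0, 27.3] [[0.4633, 0.3628, -0.0001], [0.4729, 0.3712, 0.0299], [0.4923, 0.391, 0.0544]]
side [ 0.4284 -0.7294  0.6403]
stop_top 0.9 [325.2 350.2] plane [ 0.5203 -0.0855  0.09  ]
nest 0.82 [265.7 272.2] plane [0.4381 0.2476 0.022 ]
nest 0.74 [323.4 390.4] plane [ 0.5176 -0.0992  0.022 ]
press_hinge 0.79 [265.8 274. ] plane [0.4372 0.1434 0.084 ]
grip_bar 0.78 [265.8 196.3] plane [0.4409 0.1125 0.256 ]
cell 0.47 [282.9 252.7] plane [0.4797 0.3623 0.    ]
press 0.74 [264.3 281.2] plane [0.4346 0.2475 0.    ]
stop_box 0.56 [326.1 392.8] plane [ 0.5245 -0.0824  0.    ]
stop_box 0.23 [265.3 272.9] plane [0.4375 0.2797 0.    ]
out stop_top 0.76 [328.4, 357.0, 30.1, 25.3] [[0.5037, -0.1015, 0.0588], [0.5219, -0.0912, 0.0862], [0.5416, -0.066, 0.091]]
out cell 0.53 [281.0, 250.5, 14.3, 6.0] [[0.4615, 0.1015, 0.0027], [0.4723, 0.3657, 0.0111], [0.4826, 0.3755, 0.1705]]
```

View pics/scene0.png

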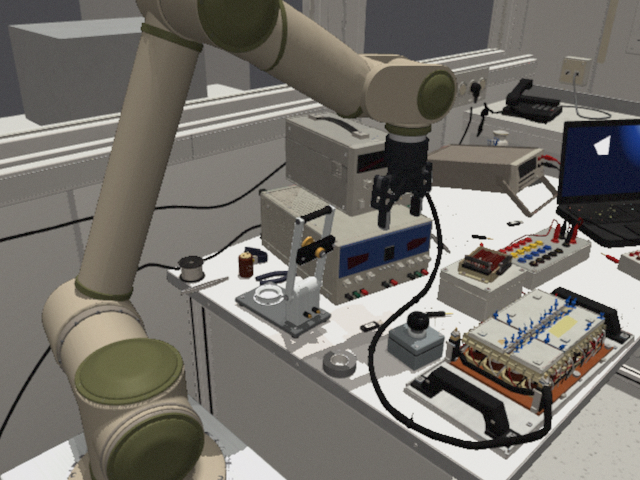

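View pics/side0.png

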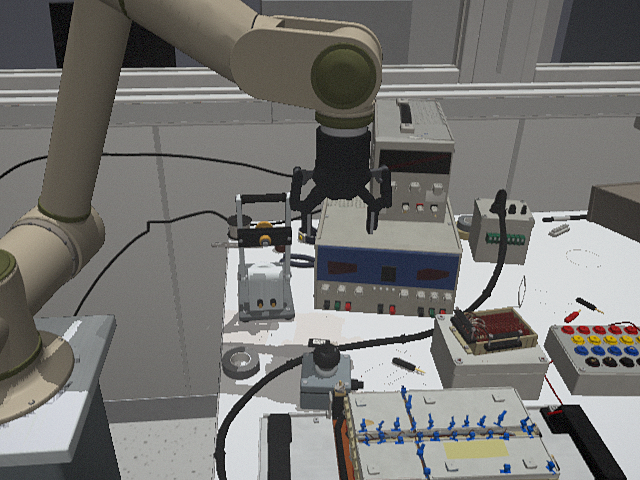

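The scene view shows the stop head at about (417,320), the press at (285,300) and the capacitor at (246,265). In the side view the head is at (325,352). The network positions agree with both pictures.

```bash
cat > s.py <<'E'
from h import *
np.set_printoptions(precision=4,suppress=True)
o=env.observe()
for k in ["time_s","position","tool_rot","q","ft_force","grip_width","gripper_force"]: print(k,np.round(o[k],4).tolist())
E
python3 s.py; python3 - <<'E'
from h import *
im=imaging.get_image("wrist");cv2.imwrite("pics/w0.png",im["pixels"][:,:,::-1]);print(np.round(im["world_from_camera"],3), env.tcp_to_grasp)
for q,z in [("stop_top",.09),("cell",0),("press_hinge",.084)]:
    for r in models.tip_of("wrist",q)[:2]: print(q,r["confidence"],r["at"],world(im,r["at"],z))
E
```

```text
time_s 1.0
position [0.55, -0.0, 0.2022]
tool_rot [[0.0, 1.0, 0.0], [1.0, -0.0, -0.0], [-0.0, 0.0, -1.0]]
q [-12.3381, 21.8053, 74.3376, -0.0011, 83.8566, -12.3355]
ft_force [-0.7068, -0.2907, -0.0926]
grip_width 0.0857
gripper_force 0.0
[[ 1.    -0.001  0.001  0.551]
 [-0.    -0.949 -0.315  0.08 ]
 [ 0.001  0.315 -0.949  0.375]
 [ 0.     0.     0.     1.   ]] -0.0187
stop_top 0.75 [293.5, 309.9] [ 0.52697491 -0.08155328  0.09      ]
```

Emit:
jog_arm(plan="0 0 0 -2.8 -0.9 1.5 255;0 0 0 -2.8 -0.9 1.5 255;0 0 0 -2.8 -0.9 1 255;0 0 0 0 0 0 255;0 0 0 0 0 0 255", grip_force=20)

```text
time_s: 1.62
position: [0.5226, -0.085, 0.1619]
tool_rot: [[0.002, 1.0, -0.001], [1.0, -0.002, 0.001], [0.001, -0.001, -1.0]]
ft_force: [0.1, 0.9, -0.1]
grip_width: 0.0256
gripper_force: 0.0
```

```bash
python3 - <<'E'
from h import *
np.set_printoptions(precision=4,suppress=True)
im=imaging.get_image("wrist");cv2.imwrite("pics/w1.png",im["pixels"][:,:,::-1])
for r in models.tip_of("wrist","stop_top")[:2]: print(r["confidence"],r["at"],world(im,r["at"],.09),world(im,r["at"]))
for r in models.outline_of("wrist","stop_top")[:1]:
    p=cloud(im,r["region"]);p=p[p[:,2]>.07]; print(r["bbox"],np.percentile(p,[1,50,99],axis=0)); t=p[p[:,2]>p[:,2].max()-.006];print(t.mean(0),t.min(0),t.max(0))
E
python3 s.py
```

```text
0.64 [327.0, 225.8] [ 0.5263 -0.0812  0.09  ] [ 0.5263 -0.0805  0.0922]
[326.9, 218.8, 62.0, 58.8] [[ 0.5079 -0.0973  0.0737]
 [ 0.5264 -0.0768  0.0898]
 [ 0.5452 -0.0604  0.0922]]
[ 0.5266 -0.079   0.09  ] [ 0.5078 -0.0978  0.0869] [ 0.545  -0.0611  0.0929]
time_s 1.7667
position [0.5234, -0.0834, 0.1627]
tool_rot [[-0.0008, 1.0, 0.001], [1.0, 0.0008, -0.0002], [-0.0002, 0.001, -1.0]]
q [-21.864, 21.6623, 81.4561, 0.0115, 76.8233, -21.9141]
ft_force [0.0758, 0.4279, -0.1486]
grip_width 0.0021
gripper_force 0.0
```

View pics/w1.png

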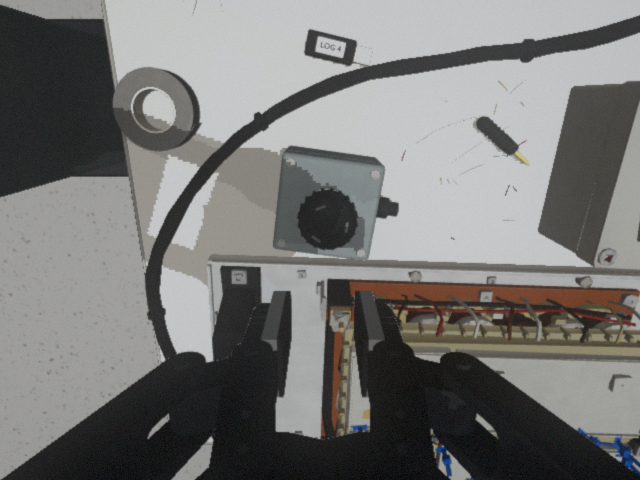

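The wrist view shows the mushroom head at (327,217), with the shut fingers clear of everything.

Emit:
jog_arm(plan="0 0 0 0.25 0.2 3 255;0 0 0 0 0 3 255;0 0 0 0 0 0.6 255;0 0 0 0 0 0.4 255;0 0 0 0 0 0.4 255;0 0 0 0 0 0.4 255;0 0 0 0 0 0.4 255;0 0 0 0 0 0.05 255;0 0 0 0 0 0 255;0 0 0 0 0 0 255")

```text
time_s: 2.6
position: [0.5252, -0.0816, 0.0801]
tool_rot: [[0.0, 1.0, 0.001], [1.0, -0.0, -0.0], [-0.0, 0.001, -1.0]]
ft_force: [-0.1, 0.1, 0.4]
grip_width: 0.0
gripper_force: 0.0
```

Emit:
jog_arm(plan="0 0 0 0 0 0.1 255;0 0 0 0 0 0.1 255;0 0 0 0 0 0 255;0 0 0 0 0 0 255")

```text
time_s: 2.93
position: [0.525, -0.0815, 0.0777]
tool_rot: [[0.0, 1.0, -0.0], [1.0, -0.0, 0.0], [0.0, -0.0, -1.0]]
ft_force: [-1.0, -1.0, 0.2]
grip_width: -0.0002
gripper_force: 0.0
```

```bash
python3 s.py; python3 - <<'E'
from h import *
im=imaging.get_image("wrist");cv2.imwrite("pics/w2.png",im["pixels"][150:480,120:540,::-1])
E
```

```text
time_s 2.9333
position [0.525, -0.0815, 0.0777]
tool_rot [[0.0, 1.0, -0.0], [1.0, -0.0, 0.0], [0.0, -0.0, -1.0]]
q [-21.6044, 27.1889, 88.2149, 0.0003, 64.599, -21.6039]
ft_force [-0.9576, -0.9504, 0.2368]
grip_width -0.0002
gripper_force 0.0
```

View pics/w2.png

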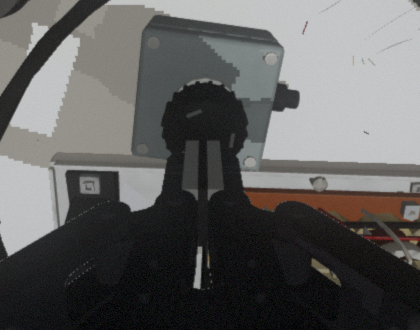

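```bash
python3 - <<'E'
from h import *
np.set_printoptions(precision=4,suppress=True)
im=imaging.get_image("wrist"); T=np.array(im["world_from_camera"]); print(T)
f=240/np.tan(np.radians(im["fov_y"])/2)
o=env.observe()
for dy in(-.011,0,.011):
    c=np.linalg.inv(T)@np.r_[o["position"]+[0,dy,0],1]; print(dy,f*c[0]/c[2]+im["cx"],f*c[1]/c[2]+im["cy"],c[2])
for r in range(215,330,6): print(r,im["depth"][r,325].round(4),world(im,(325,r)), im["depth"][r,310].round(4),world(im,(310,r)))
for r in models.outline_of("wrist","stop_top")[:1]: 
    p=cloud(im,r["region"]);print(r["bbox"],r["confidence"],np.percentile(p,[1,50,99],axis=0))
    h=p[p[:,2]<.09];print(np.histogram(h[:,2],bins=np.arange(.05,.09,.002)))
im=imaging.get_image("side")
for r in models.outline_of("side","stop_top")[:1]: 
    p=cloud(im,r["region"]);print(r["bbox"],np.percentile(p,[1,50,99],axis=0))
E
```

```text
[[ 1.     -0.0006  0.0008  0.5255]
 [-0.0003 -0.9492 -0.3147 -0.0011]
 [ 0.0009  0.3147 -0.9492  0.2508]
 [ 0.      0.      0.      1.    ]]
-0.011 320.99929163622824 297.62147284179935 0.19303606987375638
0 320.96861815147554 277.31795186560737 0.18957414969794878
0.011 320.9368035363846 256.2590891358091 0.18611222952214118
215 0.2076 [ 0.5271 -0.0577  0.0508] 0.2067 [ 0.5192 -0.0575  0.0517]
221 0.2078 [ 0.5271 -0.0608  0.0517] 0.2069 [ 0.5192 -0.0605  0.0525]
227 0.2042 [ 0.5271 -0.0627  0.0561] 0.2095 [ 0.5191 -0.0643  0.0511]
233 0.1885 [ 0.527  -0.0607  0.072 ] 0.2032 [ 0.5193 -0.0654  0.058 ]
239 0.1795 [ 0.5269 -0.0605  0.0814] 0.1827 [ 0.5199 -0.0616  0.0784]
245 0.1747 [ 0.5268 -0.0615  0.0868] 0.1758 [ 0.5201 -0.0618  0.0857]
251 0.1731 [ 0.5268 -0.0635  0.0891] 0.1739 [ 0.5202 -0.0637  0.0883]
257 0.1729 [ 0.5268 -0.0659  0.0901] 0.1739 [ 0.5202 -0.0663  0.0892]
263 0.1729 [ 0.5268 -0.0684  0.091 ] 0.1726 [ 0.5202 -0.0683  0.0912]
269 0.1749 [ 0.5268 -0.0717  0.09  ] 0.1738 [ 0.5202 -0.0713  0.091 ]
275 0.1751 [ 0.5268 -0.0744  0.0906] 0.1743 [ 0.5201 -0.0741  0.0913]
28
[... 422 characters left out ...]
.1345 [ 0.5265 -0.0711  0.1324] 0.134 [ 0.5214 -0.0709  0.1328]
323 0.1301 [ 0.5265 -0.0707  0.1368] 0.1303 [ 0.5215 -0.0709  0.1366]
329 0.128 [ 0.5265 -0.0715  0.1393] 0.1267 [ 0.5216 -0.0707  0.1404]
[327.5, 269.2, 84.4, 71.0] 0.55 [[ 0.5079 -0.0881  0.0721]
 [ 0.5264 -0.0717  0.0894]
 [ 0.545  -0.06    0.0921]]
(array([  0,   0,   0,   1,   1,   0,   0,   0,   0,   3,  38,  62, 106,
        85,  98, 108, 192, 355, 461]), array([0.05 , 0.052, 0.054, 0.056, 0.058, 0.06 , 0.062, 0.064, 0.066,
       0.068, 0.07 , 0.072, 0.074, 0.076, 0.078, 0.08 , 0.082, 0.084,
       0.086, 0.088]))
[329.5, 358.7, 30.8, 23.4] [[ 0.5026 -0.1018  0.058 ]
 [ 0.5213 -0.0912  0.0862]
 [ 0.5416 -0.0662  0.0912]]
```

```bash
python3 - <<'E'
from h import *
im=imaging.get_image("side");c=im["pixels"][230:420,230:430,::-1];cv2.imwrite("pics/s2.png",cv2.resize(c,None,fx=3,fy=3,interpolation=cv2.INTER_CUBIC))
f=240/np.tan(np.radians(im["fov_y"])/2);T=np.array(im["world_from_camera"]);o=env.observe()
for dz in (0,.0187,.035):
    c=np.linalg.inv(T)@np.r_[o["position"]+[0,-.011,dz],1]; print(dz,3*(f*c[0]/c[2]+im["cx"]-230),3*(f*c[1]/c[2]+im["cy"]-230))
E
```

```text
0 295.89711527270543 388.27639099091084
0.0187 296.9738756389867 359.2863357448893
0.035 297.93205256469366 333.4889504755545
```

View pics/s2.png

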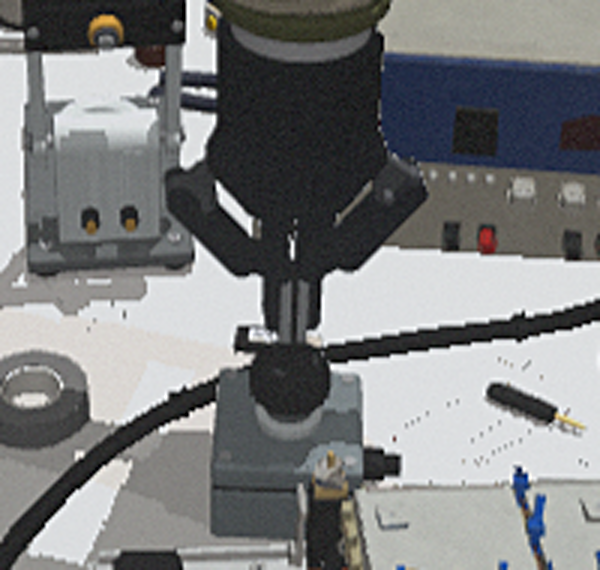

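The side crop shows the fingertips, at about (293,345), still just above the head. The real tips sit roughly 2–3 cm behind the nominal TCP, so I'll descend by feel.

Emit:
jog_arm(plan="0 0 0 0 0 0.3 255;0 0 0 0 0 0.3 255;0 0 0 0 0 0.3 255;0 0 0 0 0 0 255")

```text
time_s: 3.57
position: [0.5246, -0.0814, 0.0679]
tool_rot: [[0.0, 1.0, -0.001], [1.0, -0.0, 0.001], [0.001, -0.001, -1.0]]
ft_force: [0.3, -0.3, 0.8]
grip_width: 0.0002
gripper_force: 0.0
```

```bash
cat > head.py <<'E'
from h import *
np.set_printoptions(precision=4,suppress=True)
im=imaging.get_image("wrist"); o=env.observe()
print(o["position"],o["ft_force"],o["grip_width"])
for c in (310,325):
  print(c,[tuple(world(im,(c,r))[1:].round(4)) for r in range(240,312,8)])
E
python3 head.py
```

```text
[ 0.5248 -0.0814  0.0683] [ 0.1795 -0.0078  1.4649] 0.00030809698459554144
310 [(np.float64(-0.0659), np.float64(0.0572)), (np.float64(-0.0615), np.float64(0.0804)), (np.float64(-0.0626), np.float64(0.0869)), (np.float64(-0.0652), np.float64(0.0896)), (np.float64(-0.0683), np.float64(0.0909)), (np.float64(-0.0721), np.float64(0.0905)), (np.float64(-0.0757), np.float64(0.0909)), (np.float64(-0.0703), np.float64(0.1085)), (np.float64(-0.071), np.float64(0.1134))]
325 [(np.float64(-0.0612), np.float64(0.0707)), (np.float64(-0.0604), np.float64(0.0834)), (np.float64(-0.0621), np.float64(0.0882)), (np.float64(-0.065), np.float64(0.09)), (np.float64(-0.0685), np.float64(0.0904)), (np.float64(-0.072), np.float64(0.0908)), (np.float64(-0.0761), np.float64(0.0901)), (np.float64(-0.0701), np.float64(0.1088)), (np.float64(-0.0712), np.float64(0.113))]
```

Emit:
jog_arm(plan="0 0 0 0 0 0.3 255;0 0 0 0 0 0.3 255;0 0 0 0 0 0.3 255;0 0 0 0 0 0 255")

```text
time_s: 3.95
position: [0.525, -0.0815, 0.0593]
tool_rot: [[0.0, 1.0, -0.0], [1.0, -0.0, 0.0], [0.0, -0.0, -1.0]]
ft_force: [1.1, 0.2, 1.7]
grip_width: 0.0003
gripper_force: 0.7
```

```bash
python3 head.py
```

```text
[ 0.525  -0.0815  0.0596] [-0.1139  0.108   1.57  ] 9.31232038300246e-05
310 [(np.float64(-0.0645), np.float64(0.0531)), (np.float64(-0.0619), np.float64(0.0709)), (np.float64(-0.0615), np.float64(0.0814)), (np.float64(-0.0632), np.float64(0.086)), (np.float64(-0.0656), np.float64(0.0884)), (np.float64(-0.0682), np.float64(0.0905)), (np.float64(-0.0719), np.float64(0.09)), (np.float64(-0.0712), np.float64(0.0983)), (np.float64(-0.0711), np.float64(0.1047))]
325 [(np.float64(-0.0634), np.float64(0.0562)), (np.float64(-0.0608), np.float64(0.0739)), (np.float64(-0.0606), np.float64(0.0836)), (np.float64(-0.0625), np.float64(0.0875)), (np.float64(-0.0659), np.float64(0.0878)), (np.float64(-0.0688), np.float64(0.0892)), (np.float64(-0.072), np.float64(0.0898)), (np.float64(-0.0709), np.float64(0.0989)), (np.float64(-0.0709), np.float64(0.1052))]
```

Emit:
jog_arm(plan="0 0 0 0 0 0.25 255;0 0 0 0 0 0.25 255;0 0 0 0 0 0.2 255;0 0 0 0 0 0 255")

```text
time_s: 4.33
position: [0.5251, -0.0816, 0.0525]
tool_rot: [[0.0, 1.0, 0.0], [1.0, -0.0, -0.0], [-0.0, 0.0, -1.0]]
ft_force: [0.7, 0.1, 1.9]
grip_width: -0.0
gripper_force: 1.4
```

```bash
python3 head.py
```

```text
[ 0.5252 -0.0816  0.0527] [ 0.9962 -0.3855  2.0361] 2.624127069636592e-05
310 [(np.float64(-0.0628), np.float64(0.0511)), (np.float64(-0.0616), np.float64(0.065)), (np.float64(-0.0612), np.float64(0.0755)), (np.float64(-0.0632), np.float64(0.0793)), (np.float64(-0.066), np.float64(0.0809)), (np.float64(-0.0688), np.float64(0.0826)), (np.float64(-0.0724), np.float64(0.0823)), (np.float64(-0.0711), np.float64(0.0919)), (np.float64(-0.0712), np.float64(0.0979))]
325 [(np.float64(-0.0628), np.float64(0.0512)), (np.float64(-0.0607), np.float64(0.0675)), (np.float64(-0.0604), np.float64(0.0777)), (np.float64(-0.0624), np.float64(0.0812)), (np.float64(-0.0657), np.float64(0.0816)), (np.float64(-0.0688), np.float64(0.0825)), (np.float64(-0.0718), np.float64(0.0836)), (np.float64(-0.0712), np.float64(0.0917)), (np.float64(-0.0713), np.float64(0.0976))]
```

The crown is at about 83 mm and going down. I'll push it to its end.

Emit:
jog_arm(plan="0 0 0 0 0 0.2 255;0 0 0 0 0 0.15 255;0 0 0 0 0 0 255;0 0 0 0 0 0 255;0 0 0 0 0 0 255")

```text
time_s: 4.8
position: [0.5254, -0.0816, 0.0507]
tool_rot: [[-0.0, 1.0, 0.002], [1.0, 0.0, -0.001], [-0.001, 0.002, -1.0]]
ft_force: [-3.3, 0.8, 16.5]
grip_width: 0.0001
gripper_force: 8.1
```

```bash
python3 head.py
```

```text
[ 0.5254 -0.0817  0.0507] [-2.8047  0.4059 16.0146] 4.869662567335205e-05
310 [(np.float64(-0.0622), np.float64(0.0512)), (np.float64(-0.0613), np.float64(0.0642)), (np.float64(-0.0619), np.float64(0.072)), (np.float64(-0.0632), np.float64(0.0777)), (np.float64(-0.0658), np.float64(0.0798)), (np.float64(-0.0689), np.float64(0.0805)), (np.float64(-0.0726), np.float64(0.0803)), (np.float64(-0.0704), np.float64(0.0914)), (np.float64(-0.0707), np.float64(0.097))]
325 [(np.float64(-0.062), np.float64(0.052)), (np.float64(-0.0609), np.float64(0.0655)), (np.float64(-0.061), np.float64(0.0745)), (np.float64(-0.0627), np.float64(0.0787)), (np.float64(-0.0659), np.float64(0.0794)), (np.float64(-0.0683), np.float64(0.0818)), (np.float64(-0.072), np.float64(0.0816)), (np.float64(-0.0711), np.float64(0.0902)), (np.float64(-0.0711), np.float64(0.0963))]
```

Head is bottomed out (16 N, crown at 80.5 mm), and the shut tips lie 30 mm behind the reported TCP. Lift and open next.

Emit:
jog_arm(plan="0 0 0 0 0 -2 255;0 0 0 0.1 0.1 -4 0;0 0 0 0 0 0 0;0 0 0 0 0 0 0;0 0 0 0 0 0 0;0 0 0 0 0 0 0;0 0 0 0 0 0 0;0 0 0 0 0 0 0")

```text
time_s: 5.52
position: [0.5256, -0.0804, 0.1083]
tool_rot: [[0.0, 1.0, -0.002], [1.0, -0.0, 0.001], [0.001, -0.002, -1.0]]
ft_force: [0.5, -0.0, 0.1]
grip_width: 0.0833
gripper_force: 0.0
```

```bash
python3 s.py; python3 - <<'E'
from h import *
np.set_printoptions(precision=4,suppress=True)
im=imaging.get_image("wrist")
for r in models.outline_of("wrist","stop_top")[:1]:
    p=cloud(im,r["region"]);print(r["bbox"],np.percentile(p,[1,50,99],axis=0))
E
```

```text
time_s 5.5167
position [0.5256, -0.0804, 0.1083]
tool_rot [[0.0, 1.0, -0.0018], [1.0, -0.0, 0.0007], [0.0007, -0.0018, -1.0]]
q [-21.4627, 25.1369, 85.7738, -0.002, 69.1967, -21.4608]
ft_force [0.5392, -0.0221, 0.0649]
grip_width 0.0833
gripper_force 0.0
[321.7, 249.6, 74.4, 71.3] [[ 0.5081 -0.0965  0.0648]
 [ 0.5266 -0.0758  0.0826]
 [ 0.5456 -0.0602  0.0852]]
```

Emit:
jog_arm(plan="0 0 0 0.1 0.1 3 0;0 0 0 0 0 3 0;0 0 0 0 0 1.8 0;0 0 0 0 0 1 0;0 0 0 0 0 0 255;0 0 0 0 0 0 255;0 0 0 0 0 0 255;0 0 0 0 0 0 255;0 0 0 0 0 0 255;0 0 0 0 0 0 255")

```text
time_s: 6.45
position: [0.5262, -0.0796, 0.0221]
tool_rot: [[-0.0, 1.0, -0.001], [1.0, 0.0, -0.0], [-0.0, -0.001, -1.0]]
ft_force: [-6.6, -0.6, 2.9]
grip_width: 0.0393
gripper_force: 23.2
```

Emit:
jog_arm(plan="0 0 7 0 0 0 255;0 0 7 0 0 0 255;0 0 7 0 0 0 255;0 0 7 0 0 0 255;0 0 7 0 0 0 255;0 0 7 0 0 0 255;0 0 0 0 0 0 255")

```text
time_s: 7.03
position: [0.5262, -0.0798, 0.0222]
tool_rot: [[0.674, 0.739, -0.001], [0.739, -0.674, -0.001], [-0.001, -0.0, -1.0]]
ft_force: [-5.5, -1.5, 2.5]
grip_width: 0.0391
gripper_force: 23.1
```

Emit:
jog_arm(plan="0 0 0 0 0 0 0;0 0 0 0 0 0 0;0 0 0 0 0 0 0;0 0 0 0 0 0 0;0 0 0 0 0 0 0;0 0 0 0 0 -3 0;0 0 0 0 0 -4 0;0 0 0 0 0 -4 0;0 0 0 0 0 0 0")

```text
time_s: 7.78
position: [0.5302, -0.0806, 0.1384]
tool_rot: [[0.669, 0.743, 0.012], [0.743, -0.669, -0.005], [0.005, 0.012, -1.0]]
ft_force: [0.0, 0.1, 0.5]
grip_width: 0.0855
gripper_force: 0.0
```

```bash
python3 s.py; python3 - <<'E'
from h import *
np.set_printoptions(precision=4,suppress=True)
im=imaging.get_image("wrist")
for r in models.outline_of("wrist","stop_top")[:1]:
    p=cloud(im,r["region"]);print(r["bbox"],np.percentile(p,[1,50,95,99],axis=0))
E
```

```text
time_s 7.7833
position [0.5302, -0.0806, 0.1384]
tool_rot [[0.6688, 0.7433, 0.0121], [0.7434, -0.6688, -0.0047], [0.0046, 0.0122, -0.9999]]
q [-21.2977, 23.2965, 83.2082, 0.0017, 72.7495, 20.6807]
ft_force [0.0466, 0.0702, 0.4811]
grip_width 0.0855
gripper_force 0.0
[316.0, 240.9, 66.0, 64.2] [[ 0.5087 -0.098   0.0538]
 [ 0.5294 -0.0772  0.0896]
 [ 0.5445 -0.0622  0.0916]
 [ 0.5462 -0.0606  0.0921]]
```

Head is back up at 90 mm. Next I lift, yaw to -90° and travel over the open arm to the capacitor.

Emit:
jog_arm(plan="0 0 -7 0 0 -4 0;0 0 -7 0 0 -4 0;0 0 -7 0 0 -4 0;0 0 -7 0 0 -4 0;0 0 -7 0 0 0 0;0 0 -7 0 0 0 0;0 0 -7 0 0 0 0;0 0 -7 0 0 0 0;0 0 -7 0 0 0 0;0 0 -7 0 0 0 0")

```text
time_s: 8.72
position: [0.5268, -0.0794, 0.2893]
tool_rot: [[-0.475, 0.88, -0.003], [0.88, 0.475, 0.001], [0.003, -0.002, -1.0]]
ft_force: [1.1, -0.1, 0.1]
grip_width: 0.0853
gripper_force: 0.0
```

Emit:
jog_arm(plan="0 0 -7 0 0 0 0;0 0 -7 0 0 0 0;0 0 -7 0 0 0 0;0 0 -7 0 0 0 0;0 0 -7 0 0 0 0;0 0 -7 0 0 0 0;0 0 -7 0 0 0 0;0 0 -7 0 0 0 0;0 0 -6 0 0 0 0")

```text
time_s: 9.47
position: [0.5268, -0.0794, 0.2892]
tool_rot: [[-1.0, -0.006, -0.003], [-0.006, 1.0, 0.001], [0.003, 0.001, -1.0]]
ft_force: [0.4, -0.4, 0.8]
grip_width: 0.0854
gripper_force: 0.0
```

Emit:
jog_arm(plan="0 0 0 0.6 4 0 0;0 0 0 0.6 4 0 0;0 0 0 0.6 4 0 0;0 0 0 0.6 4 0 0;0 0 0 0.6 4 0 0;0 0 0 0.6 4 0 0;0 0 0 0.6 4 0 0;0 0 0 0.6 4 0 0;0 0 0 0.6 4 0 0;0 0 0 0.6 4 0 0")

```text
time_s: 10.3
position: [0.4661, 0.3224, 0.2893]
tool_rot: [[-1.0, -0.0, -0.003], [-0.0, 1.0, -0.001], [0.003, -0.001, -1.0]]
ft_force: [0.3, 0.4, 0.1]
grip_width: 0.0854
gripper_force: 0.0
```

```bash
cat > c.py <<'E'
from h import *
np.set_printoptions(precision=4,suppress=True)
im=imaging.get_image("wrist");cv2.imwrite("pics/w3.png",im["pixels"][:,:,::-1])
for q,z in [("cell",0),("nest",.022),("press_hinge",.084),("grip_bar",.256)]:
    for r in models.tip_of("wrist",q)[:2]: print(q,r["confidence"],r["at"],world(im,r["at"],z))
for r in models.outline_of("wrist","cell")[:2]:
    p=cloud(im,r["region"]);print(r["confidence"],r["bbox"],np.percentile(p,[1,50,99],axis=0))
    b=p[(p[:,2]>.042)&(p[:,2]<.053)]; print(len(b),np.percentile(b,[1,50,99],axis=0))
E
python3 s.py; python3 c.py
```

```text
time_s 10.3
position [0.4661, 0.3224, 0.2893]
tool_rot [[-1.0, -0.0001, -0.003], [-0.0001, 1.0, -0.0013], [0.003, -0.0013, -1.0]]
q [22.707, 21.1619, 61.1412, -0.002, 97.882, -67.2964]
ft_force [0.2947, 0.4127, 0.1025]
grip_width 0.0854
gripper_force 0.0
cell 0.87 [373.9, 188.5] [0.4831 0.3837 0.    ]
nest 0.97 [253.7, 149.1] [0.4341 0.2454 0.022 ]
press_hinge 0.98 [133.5, 160.5] [0.4381 0.1398 0.084 ]
0.88 [374.7, 195.1, 35.0, 41.3] [[0.4662 0.3651 0.007 ]
 [0.4789 0.3792 0.0522]
 [0.4979 0.3969 0.0595]]
344 [[0.4662 0.3653 0.0423]
 [0.4779 0.3779 0.051 ]
 [0.4985 0.3978 0.053 ]]
```

View pics/w3.png

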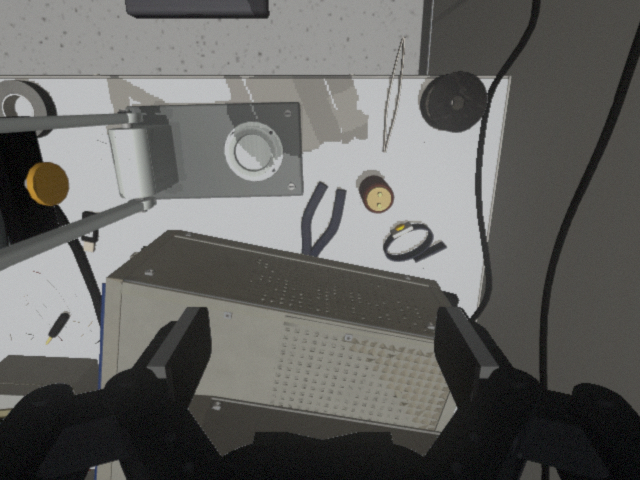

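The wrist view shows the capacitor top at (376,197), cutters to its left at (340,200), the strap at (405,240) and the cup at (253,150). I'll approach with the fingers partly closed.

Emit:
jog_arm(plan="0 0 0 -0.9 3 0 70;0 0 0 -0.85 3 0 70;0 0 0 0 0 4 70;0 0 0 0 0 4 70;0 0 0 0 0 4 70;0 0 0 0 0 4 70;0 0 0 0 0 2 70;0 0 0 0 0 0 70;0 0 0 0 0 0 70")

```text
time_s: 11.35
position: [0.4851, 0.3793, 0.1112]
tool_rot: [[-1.0, 0.002, -0.001], [0.002, 1.0, -0.001], [0.001, -0.001, -1.0]]
ft_force: [-0.1, -0.1, 1.4]
grip_width: 0.0617
gripper_force: 0.0
```

```bash
python3 s.py; sed -i s/w3.png/w4.png/ c.py; python3 c.py
```

```text
time_s 11.35
position [0.4851, 0.3793, 0.1112]
tool_rot [[-1.0, 0.0018, -0.0011], [0.0018, 1.0, -0.0006], [0.0011, -0.0006, -1.0]]
q [27.0274, 32.5949, 71.3994, -0.0035, 76.0771, -62.8666]
ft_force [-0.0764, -0.0924, 1.3952]
grip_width 0.0617
gripper_force 0.0
cell 0.93 [325.4, 210.3] [0.4817 0.3811 0.    ]
nest 0.76 [118.3, 152.6] [0.4359 0.2436 0.022 ]
0.9 [327.8, 223.9, 53.9, 69.8] [[0.4658 0.3665 0.0048]
 [0.4768 0.382  0.0522]
 [0.4977 0.3979 0.0596]]
987 [[0.4658 0.3659 0.0427]
 [0.4749 0.3818 0.051 ]
 [0.4983 0.3983 0.053 ]]
```

View pics/w4.png

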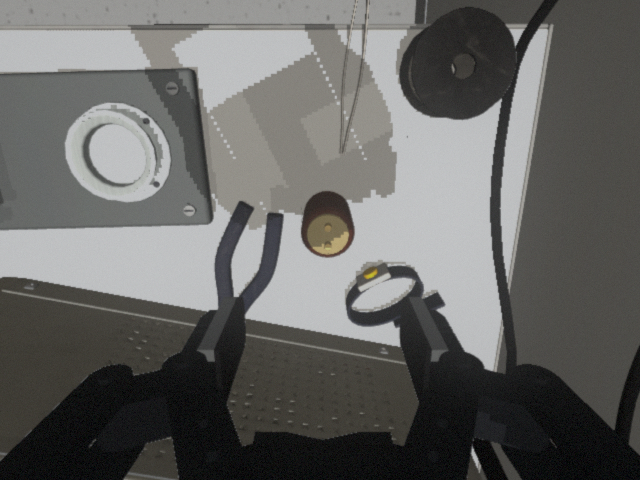

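The cell top is at (328,232), midway between the pads. The cutter handle tip at (272,215) is low, so I keep the fingertips about 25 mm up.

Emit:
jog_arm(plan="0 0 0 0.25 0.2 3 70;0 0 0 0 0 3 70;0 0 0 0 0 3 70;0 0 0 0 0 2 70;0 0 0 0 0 0.9 70;0 0 0 0 0 0 70")

```text
time_s: 12.15
position: [0.4814, 0.3822, -0.0091]
tool_rot: [[-1.0, -0.0, -0.002], [-0.0, 1.0, -0.001], [0.002, -0.001, -1.0]]
ft_force: [-0.0, -0.2, -0.2]
grip_width: 0.0623
gripper_force: 0.0
```

Emit:
jog_arm(plan="0 0 0 0 0 0 255;0 0 0 0 0 0 255;0 0 0 0 0 0 255;0 0 0 0 0 0 255;0 0 0 0 0 0 255;0 0 0 0 0 0 255", grip_force=25)

```text
time_s: 12.65
position: [0.4829, 0.383, -0.0059]
tool_rot: [[-1.0, -0.0, 0.003], [-0.0, 1.0, 0.002], [-0.003, 0.002, -1.0]]
ft_force: [-0.7, -0.4, 7.1]
grip_width: 0.0336
gripper_force: 25.0
```

```bash
python3 s.py; python3 - <<'E'
from h import *
np.set_printoptions(precision=4,suppress=True)
im=imaging.get_image("wrist");cv2.imwrite("pics/w5.png",im["pixels"][:,:,::-1])
for r in models.outline_of("wrist","cell")[:1]:
    p=cloud(im,r["region"]);print(r["confidence"],r["bbox"],np.percentile(p,[1,50,99],axis=0))
E
```

```text
time_s 12.65
position [0.4829, 0.383, -0.0059]
tool_rot [[-1.0, -0.0, 0.0031], [-0.0, 1.0, 0.0017], [-0.0031, 0.0017, -1.0]]
q [27.4293, 40.1983, 78.6836, 0.0013, 60.9148, -62.5733]
ft_force [-0.6601, -0.4307, 7.1413]
grip_width 0.0336
gripper_force 25.027
0.8 [321.3, 317.9, 94.4, 134.2] [[0.4655 0.3667 0.0053]
 [0.4733 0.3824 0.0513]
 [0.495  0.3983 0.0595]]
```

View pics/w5.png

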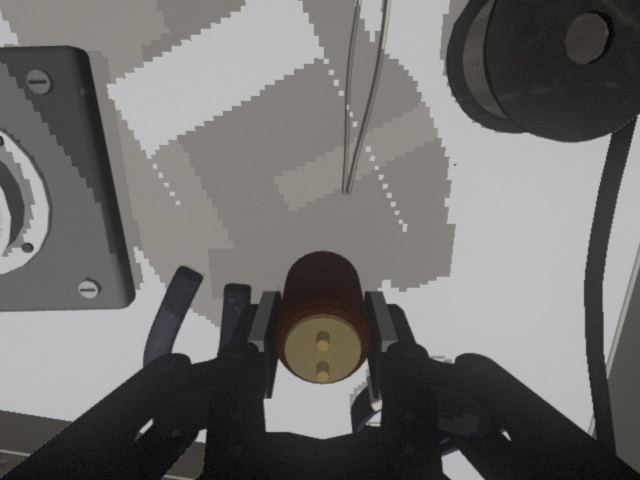

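The can (321,345) is gripped between the pads and the cutters are beside the left finger. Next I lift and carry it over the cup.

Emit:
jog_arm(plan="0 0 0 0 0 -1 255;0 0 0 0 0 -3 255;0 0 0 0 0 -3.5 255;0 0 0 0.9 -2.7 0 255;0 0 0 0.9 -2.7 0 255;0 0 0 0.9 -2.7 0 255;0 0 0 0.9 -2.7 0 255;0 0 0 1 -2.9 0 255;0 0 0 0 0 0 255;0 0 0 0 0 0 255")

```text
time_s: 13.58
position: [0.436, 0.2447, 0.0683]
tool_rot: [[-1.0, 0.002, 0.001], [0.002, 1.0, 0.0], [-0.001, 0.0, -1.0]]
ft_force: [0.9, 0.1, -1.3]
grip_width: 0.0336
gripper_force: 25.4
```

```bash
cat > n.py <<'E'
from h import *
np.set_printoptions(precision=4,suppress=True)
im=imaging.get_image("wrist");cv2.imwrite("pics/w6.png",im["pixels"][:,:,::-1]); o=env.observe(); print(o["position"],o["tool_rot"][:,2],o["ft_force"],o["grip_width"])
for r in models.tip_of("wrist","nest")[:2]: print("nest",r["confidence"],r["at"],world(im,r["at"],.022))
p=cloud(im,np.ones((480,640),bool))
b=p[(p[:,2]>.030)&(p[:,2]<.0365)&(np.hypot(p[:,0]-.436,p[:,1]-.245)<.045)]
print(len(b),b.min(0),b.max(0))
for r in models.outline_of("wrist","cell")[:1]:
    c=cloud(im,r["region"]);print(r["bbox"],np.percentile(c,[1,50,99],axis=0)); t=c[c[:,2]>c[:,2].max()-.02]
# rim: outer edge circle r=29 & inner via least squares
from scipy.optimize import least_squares
def f(q): 
    d=np.hypot(b[:,0]-q[0],b[:,1]-q[1]); return d-q[2]
s=least_squares(f,[.436,.245,.027],loss="soft_l1",f_scale=.002);print("ring fit",s.x)
E
python3 n.py
```

```text
[0.4365 0.2456 0.0682] [ 0.0015  0.0006 -1.    ] [-0.1467  0.677  -0.8147] 0.03368300223491235
nest 0.75 [323.0, 246.3] [0.4375 0.2447 0.022 ]
2382 [0.4085 0.2167 0.03  ] [0.4546 0.2729 0.0365]
[321.4, 319.0, 95.5, 137.8] [[0.4187 0.2277 0.0776]
 [0.4267 0.2441 0.1253]
 [0.4504 0.2604 0.1336]]
ring fit [0.4365 0.2448 0.0245]
```

View pics/w6.png

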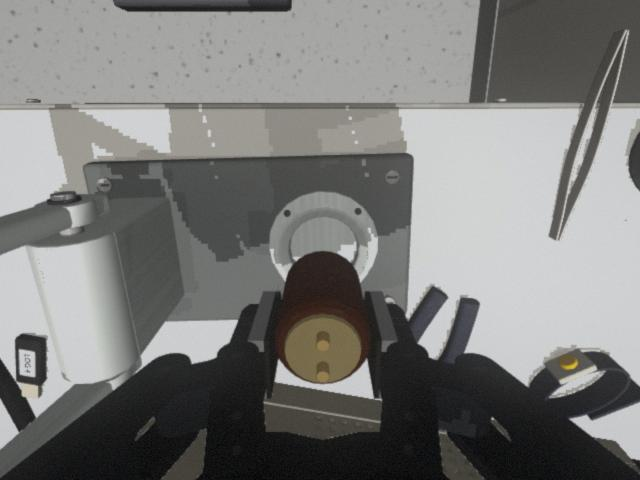

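The cup is at (323,245) and the capacitor hangs upright over it. It needs about 1 mm in x and then 52 mm down.

Emit:
jog_arm(plan="0 0 0 -0.1 0.05 1.5 255;0 0 0 0 0 1.5 255;0 0 0 0 0 0.8 255;0 0 0 0 0 0.5 255;0 0 0 0 0 0.4 255;0 0 0 0 0 0.3 255;0 0 0 0 0 0 255;0 0 0 0 0 0 255")

```text
time_s: 14.4
position: [0.4372, 0.2461, 0.0175]
tool_rot: [[-1.0, -0.0, 0.001], [-0.0, 1.0, 0.0], [-0.001, 0.0, -1.0]]
ft_force: [0.1, 0.2, -0.9]
grip_width: 0.0333
gripper_force: 25.4
```

```bash
python3 n.py
```

```text
[0.4372 0.2461 0.0176] [ 0.0007  0.0002 -1.    ] [-0.3252  0.3611 -0.009 ] 0.033581376953027674
3095 [0.4081 0.2165 0.03  ] [0.4415 0.273  0.0365]
[323.6, 319.5, 98.1, 135.2] [[0.4199 0.2299 0.0289]
 [0.4277 0.2455 0.0746]
 [0.4495 0.2613 0.0829]]
ring fit [0.4372 0.2446 0.0244]
```

Emit:
jog_arm(plan="0 0 0 0 -0.08 0.1 255;0 0 0 0 0 0.1 255;0 0 0 0 0 0 255;0 0 0 0 0 0 255")

```text
time_s: 14.88
position: [0.4372, 0.2452, 0.0161]
tool_rot: [[-1.0, -0.0, 0.001], [-0.0, 1.0, 0.0], [-0.001, 0.0, -1.0]]
ft_force: [-3.0, -0.4, 7.9]
grip_width: 0.0336
gripper_force: 26.2
```

Emit:
jog_arm(plan="0 0 0 0 0 0 70;0 0 0 0 0 0 70;0 0 0 0 0 0 70;0 0 0 0 0 0 70;0 0 0 0 0 0 70;0 0 0 0 0 -1 70;0 0 0 0 0 -3 70;0 0 0 0 0 -3 70;0 0 0 0 0 0 70")

```text
time_s: 15.63
position: [0.4394, 0.246, 0.0898]
tool_rot: [[-1.0, -0.0, 0.008], [-0.0, 1.0, 0.002], [-0.008, 0.002, -1.0]]
ft_force: [0.4, 0.9, 1.1]
grip_width: 0.0616
gripper_force: 0.0
```

```bash
python3 n.py;python3 - <<'E'
from h import *
np.set_printoptions(precision=4,suppress=True)
im=imaging.get_image("wrist")
p=cloud(im,np.ones((480,640),bool)); t=p[(p[:,2]>.060)&(p[:,2]<.078)&(np.hypot(p[:,0]-.437,p[:,1]-.245)<.03)]
print("cantop",t.min(0),t.max(0)); A=np.c_[t[:,:2],np.ones(len(t))]; t2=t[(t[:,2]>.069)&(t[:,2]<.0765)&(t[:,0]>.425)]
print(len(t2),np.linalg.lstsq(np.c_[t2[:,:2],np.ones(len(t2))],t2[:,2],rcond=None)[0])
for c,q in [("scene","grip_bar"),("side","grip_bar"),("scene","press_hinge"),("side","press_hinge")]:
    im=imaging.get_image(c)
    for r in models.tip_of(c,q)[:1]: print(c,q,r["confidence"],r["at"],world(im,r["at"]),world(im,r["at"],.256 if "b" in q[5:] else .084))
E
```

```text
[0.4384 0.2457 0.0875] [ 0.0053  0.0015 -1.    ] [-0.149  -0.4815 -0.7685] 0.061660103630324134
2177 [0.4085 0.2165 0.03  ] [0.4572 0.2728 0.0365]
[320.2, 247.8, 65.2, 86.4] [[0.4201 0.2285 0.0238]
 [0.4301 0.2449 0.0737]
 [0.4522 0.2612 0.0817]]
ring fit [0.4375 0.2448 0.0247]
cantop [0.4196 0.2277 0.06  ] [0.454  0.2618 0.078 ]
2258 [ 0.0075 -0.0003  0.0715]
scene grip_bar 0.97 [314.7, 210.8] [0.4387 0.1115 0.2616] [0.4479 0.1208 0.256 ]
side grip_bar 0.86 [264.8, 194.0] [0.4393 0.1057 0.2633] [0.4395 0.1219 0.256 ]
scene press_hinge 0.73 [300.9, 288.4] [0.4231 0.1305 0.0946] [0.4353 0.1435 0.084 ]
side press_hinge 0.89 [266.7, 276.1] [0.4385 0.1241 0.0917] [0.4386 0.1361 0.084 ]
```

The capacitor is seated: upright, bottom at about 22 mm, centred on the cup. Next I go up and over to the grip bar, expected at about (0.439, 0.1085, 0.256).

Emit:
jog_arm(plan="0 0 0 0 0 -3.9 70;0 0 0 0 0 -3.9 70;0 0 0 0 0 -3.9 70;0 0 0 0 0 -3.9 70;0 0 0 0 0 -3.8 70;0 0 0 -0.15 -3.4 0 70;0 0 0 0 -3.4 0 70;0 0 0 0 -3.4 0 70;0 0 0 0 -3.5 0 70;0 0 0 0 0 0 70")

```text
time_s: 17.07
position: [0.4386, 0.1039, 0.2792]
tool_rot: [[-1.0, 0.005, -0.0], [0.005, 1.0, -0.002], [0.0, -0.002, -1.0]]
ft_force: [0.1, 0.1, 0.0]
grip_width: 0.0621
gripper_force: 0.0
```

```bash
python3 s.py; cat > b.py <<'E'
from h import *
np.set_printoptions(precision=4,suppress=True)
im=imaging.get_image("wrist");cv2.imwrite("pics/w7.png",im["pixels"][:,:,::-1])
for r in models.tip_of("wrist","grip_bar")[:1]: print(r["confidence"],r["at"],world(im,r["at"]),world(im,r["at"],.256))
p=cloud(im,np.ones((480,640),bool)); t=p[(p[:,2]>.25)&(p[:,2]<.275)&(abs(p[:,0]-.439)<.032)&(abs(p[:,1]-.11)<.02)]
print(len(t),np.percentile(t,[1,50,99],axis=0) if len(t) else 0)
E
python3 b.py
```

```text
time_s 17.0667
position [0.4386, 0.1039, 0.2792]
tool_rot [[-1.0, 0.0049, -0.0001], [0.0049, 1.0, -0.0015], [0.0001, -0.0015, -1.0]]
q [-1.7282, 8.8063, 79.9024, -0.0873, 91.2925, -91.4481]
ft_force [0.0639, 0.1256, 0.0125]
grip_width 0.0621
gripper_force 0.0
0.69 [332.3, 264.8] [0.4385 0.1086 0.2645] [0.4422 0.1088 0.256 ]
2877 [[0.4075 0.1013 0.2586]
 [0.4367 0.1084 0.2635]
 [0.4704 0.1155 0.2658]]
```

View pics/w7.png

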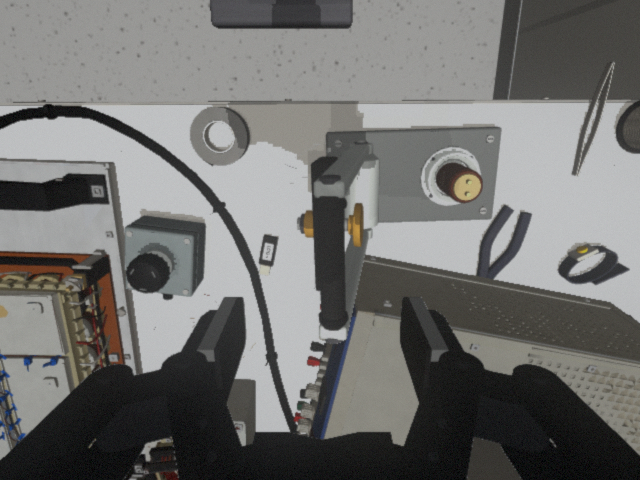

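The bar (330,250) runs midway between the fingers at y≈0.108, and the capacitor stands in the cup at (465,185). Descend and grip.

Emit:
jog_arm(plan="0 0 0 0 0 3 70;0 0 0 0 0 2.5 70;0 0 0 0 0 1.3 70;0 0 0 0 0 0 255;0 0 0 0 0 0 255;0 0 0 0 0 0 255;0 0 0 0 0 0 255;0 0 0 0 0 0 255;0 0 0 0 0 0 255", grip_force=60)

```text
time_s: 17.92
position: [0.4391, 0.1086, 0.2125]
tool_rot: [[-1.0, -0.001, 0.003], [-0.001, 1.0, 0.0], [-0.003, 0.0, -1.0]]
ft_force: [-0.5, 2.7, 6.2]
grip_width: 0.0115
gripper_force: 58.5
```

Gripped. Now I follow the arc, tool down.

Emit:
jog_arm(plan="0 0 0 0 1.52 -0.21 255;0 0 0 0 1.53 -0.08 255;0 0 0 0 1.53 0.06 255;0 0 0 0 1.52 0.19 255;0 0 0 0 1.5 0.33 255;0 0 0 0 1.46 0.46 255;0 0 0 0 1.42 0.58 255;0 0 0 0 1.36 0.7 255;0 0 0 0 1.29 0.82 255;0 0 0 0 1.22 0.93 255")

```text
time_s: 18.75
position: [0.4372, 0.2518, 0.1735]
tool_rot: [[-1.0, -0.001, -0.002], [-0.001, 1.0, -0.002], [0.002, -0.002, -1.0]]
ft_force: [3.0, -10.3, -6.8]
grip_width: 0.0118
gripper_force: 63.4
```

```bash
python3 s.py; cat > g.py <<'E'
from h import *
np.set_printoptions(precision=4,suppress=True)
im=imaging.get_image("wrist");cv2.imwrite("pics/w8.png",im["pixels"][:,:,::-1])
for q in ["grip_bar","contact_pad"]:
  for r in models.tip_of("wrist",q)[:1]: print(q,r["confidence"],r["at"],world(im,r["at"]))
im=imaging.get_image("side")
for r in models.tip_of("side","grip_bar")[:1]: print(r["confidence"],r["at"],world(im,r["at"]))
E
python3 g.py
```

```text
time_s 18.75
position [0.4372, 0.2518, 0.1735]
tool_rot [[-1.0, -0.0009, -0.0019], [-0.0009, 1.0, -0.002], [0.0019, -0.002, -1.0]]
q [16.5147, 18.7295, 84.1596, -0.0804, 77.2503, -73.5168]
ft_force [3.0301, -10.3243, -6.7658]
grip_width 0.0118
gripper_force 63.4074
grip_bar 0.83 [324.0, 329.0] [0.4324 0.252  0.2273]
contact_pad 0.78 [248.0, 267.2] [0.4341 0.2145 0.169 ]
0.56 [261.6, 183.8] [0.4355 0.2291 0.2285]
```

Emit:
jog_arm(plan="0 0 0 0 1.13 1.03 255;0 0 0 0 1.04 1.13 255;0 0 0 0 0.94 1.21 255;0 0 0 0 0.83 1.29 255;0 0 0 0 0.71 1.36 255;0 0 0 0 0.59 1.41 255;0 0 0 0 0.46 1.46 255;0 0 0 0 0.33 1.49 255;0 0 0 0 0 0 255;0 0 0 0 0 0 255")

```text
time_s: 19.83
position: [0.4384, 0.3121, 0.0699]
tool_rot: [[-1.0, 0.0, -0.001], [0.0, 1.0, 0.001], [0.001, 0.001, -1.0]]
ft_force: [-4.6, 2.6, 1.6]
grip_width: 0.0119
gripper_force: 67.3
```

```bash
python3 s.py; python3 g.py
```

```text
time_s 19.8333
position [0.4384, 0.3121, 0.0699]
tool_rot [[-1.0, 0.0003, -0.0009], [0.0003, 1.0, 0.001], [0.0009, 0.001, -1.0]]
q [22.8006, 28.348, 87.6447, 0.0785, 64.0317, -67.2186]
ft_force [-4.5836, 2.5787, 1.6421]
grip_width 0.0119
gripper_force 67.3433
grip_bar 0.92 [321.9, 326.9] [0.4315 0.3114 0.1255]
contact_pad 0.7 [162.4, 299.7] [0.4232 0.2559 0.1214]
0.82 [259.1, 216.5] [0.4287 0.2916 0.1294]
```

Emit:
jog_arm(plan="0 0 0 0 0.14 1 255;0 0 0 0 0.08 1 255;0 0 0 0 0.04 0.6 255;0 0 0 0 0 0.3 255;0 0 0 0 0 0 255;0 0 0 0 0 0 255")

```text
time_s: 20.58
position: [0.4386, 0.3151, 0.0421]
tool_rot: [[-1.0, -0.0, 0.001], [-0.0, 1.0, 0.002], [-0.001, 0.002, -1.0]]
ft_force: [-5.7, 5.7, 8.1]
grip_width: 0.0117
gripper_force: 69.0
```

```bash
python3 s.py; python3 g.py; python3 - <<'E'
from h import *
np.set_printoptions(precision=4,suppress=True)
im=imaging.get_image("wrist");p=cloud(im,np.ones((480,640),bool))
t=p[(p[:,2]>.06)&(p[:,2]<.14)&(p[:,0]<.437)&(p[:,0]>.37)]
for y in np.arange(.14,.34,.01):
    s=t[abs(t[:,1]-y)<.005]
    for lo,hi in [(.385,.4),(.41,.437)]:
        u=s[(s[:,0]>lo)&(s[:,0]<hi)]
        if len(u)>10: print(round(y,3),lo,len(u),np.percentile(u[:,2],[5,50,95]))
E
```

```text
time_s 20.5833
position [0.4386, 0.3151, 0.0421]
tool_rot [[-1.0, -0.0003, 0.0008], [-0.0003, 1.0, 0.0018], [-0.0008, 0.0018, -1.0]]
q [23.0864, 30.5999, 89.198, 0.0893, 60.1181, -66.9761]
ft_force [-5.6761, 5.6632, 8.1422]
grip_width 0.0117
gripper_force 69.0304
grip_bar 0.86 [322.2, 325.7] [0.4307 0.3145 0.0985]
0.82 [259.7, 229.3] [0.4289 0.2383 0.128 ]
0.2 0.385 15 [0.082  0.0833 0.0854]
0.21 0.385 499 [0.0835 0.095  0.0967]
0.22 0.385 599 [0.0839 0.0949 0.0969]
0.23 0.385 1242 [0.0857 0.1099 0.1115]
0.23 0.41 1400 [0.1097 0.1106 0.1115]
0.24 0.385 1697 [0.0874 0.1105 0.113 ]
0.24 0.41 3159 [0.1103 0.1117 0.1276]
0.25 0.385 1844 [0.0881 0.1108 0.1124]
0.25 0.41 5051 [0.0684 0.1119 0.1257]
0.26 0.385 2108 [0.0888 0.1028 0.1119]
0.26 0.41 4093 [0.0652 0.1051 0.112 ]
0.27 0.385 1111 [0.0871 0.0976 0.0989]
0.27 0.41 911 [0.1281 0.1358 0.1397]
0.28 0.385 1121 [0.087  0.098  0.0992]
0.28 0.41 2402 [0.1213 0.1313 0.1391]
0.29 0.385 1128 [0.0878 0.0983 0.0995]
0.29 0.41 1527 [0.1161 0.1258 0.1297]
0.3 0.385 1141 [0.0877 0.0987 0.0999]
0.3 0.41 2859 [0.0837 0.1188 0.1386]
0.31 0.385 1333 [0.0901 0.0989 0.1003]
0.31 0.41 2596 [0.0923 0.0984 0.1322]
0.32 0.385 625 [0.0903 0.098  0.1003]
0.32 0.41 2724 [0.0891 0.0986 0.1363]
0.33 0.41 2584 [0.0839 0.1191 0.1387]
```

View pics/w8.png

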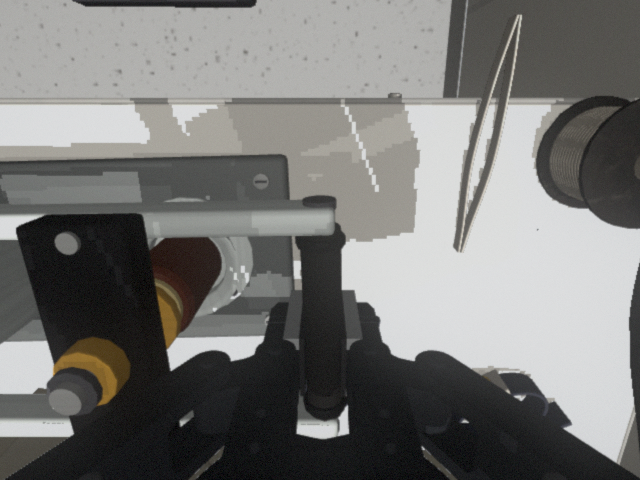

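The view shows the arm nearly level (about 0.043 rad to go), with the pad on the studs at about (170,300). Lower another 7.5 mm.

Emit:
jog_arm(plan="0 0 0 0 0.02 0.3 255;0 0 0 0 0 0.3 255;0 0 0 0 0 0.2 255;0 0 0 0 0 0 255;0 0 0 0 0 0 255;0 0 0 0 0 0 255")

```text
time_s: 21.38
position: [0.4385, 0.3153, 0.0342]
tool_rot: [[-1.0, 0.0, 0.001], [0.0, 1.0, 0.002], [-0.001, 0.002, -1.0]]
ft_force: [-7.6, 4.7, 7.1]
grip_width: 0.0117
gripper_force: 69.9
```

```bash
python3 s.py; cat > l.py <<'E'
from h import *
np.set_printoptions(precision=4,suppress=True)
im=imaging.get_image("wrist");p=cloud(im,np.ones((480,640),bool))
def med(y,lo,hi,a,b):
    u=p[(abs(p[:,1]-y)<.005)&(p[:,0]>lo)&(p[:,0]<hi)&(p[:,2]>a)&(p[:,2]<b)]; return len(u),np.median(u[:,2]) if len(u) else 0
for y in (.21,.22,.28,.29,.30,.31): print(y,med(y,.385,.4,.085,.1))
print("crosshead",med(.24,.41,.437,.1,.118),"bar",med(.315,.41,.437,.08,.1))
for r in models.outline_of("wrist","cell")[:1]:
    c=cloud(im,r["region"]);c=c[c[:,2]<.075];print("cell",r["confidence"],np.percentile(c,[1,50,99],axis=0))
E
python3 l.py
```

```text
time_s 21.3833
position [0.4385, 0.3153, 0.0342]
tool_rot [[-1.0, 0.0003, 0.0006], [0.0003, 1.0, 0.0021], [-0.0006, 0.0021, -1.0]]
q [23.1009, 31.2362, 89.6641, 0.116, 59.0197, -66.9415]
ft_force [-7.5929, 4.733, 7.1371]
grip_width 0.0117
gripper_force 69.9494
0.21 (56, np.float64(0.08760895418933591))
0.22 (553, np.float64(0.09206245607650353))
0.28 (1027, np.float64(0.09203428309152421))
0.29 (1028, np.float64(0.09196521285492189))
0.3 (1014, np.float64(0.09187471078754232))
0.31 (1255, np.float64(0.09163103780511739))
crosshead (2723, np.float64(0.1069797361355516)) bar (2085, np.float64(0.09044212038660286))
cell 0.56 [[0.4198 0.2383 0.0266]
 [0.4267 0.257  0.0572]
 [0.4465 0.2618 0.0747]]
```

Emit:
jog_arm(plan="0 0 0 0 0 0 255;0 0 0 0 0 0 255;0 0 0 0 0 0 255;0 0 0 0 0 0 255")

```text
time_s: 21.82
position: [0.4385, 0.3153, 0.0342]
tool_rot: [[-1.0, 0.0, 0.001], [0.0, 1.0, 0.002], [-0.001, 0.002, -1.0]]
ft_force: [-7.7, 4.5, 7.2]
grip_width: 0.0118
gripper_force: 69.9
```

```bash
python3 -c "
from h import *
o=env.observe();print(o['position'],o['ft_force'],o['gripper_force']);print(job.close_job())"
```

```text
[0.4385195  0.31532155 0.03424517] [-7.71961044  4.53403056  7.15905118] 69.94969367980957
the job is handed in; nothing more can be done
None
```

I handed the job in at 21.8 s with no verdict returned: the stop head was latched, twisted and sprang back up, the capacitor stands seated in the cup, and the robot is holding the press arm level on its studs.

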